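Load chassis feet into a spring magazine

ROBOT

A 6-joint arm with a two-finger parallel gripper is mounted at the origin on the work surface. World frame = base frame: x ahead of the robot, y to its left, z up, the work surface at z = 0. Lengths are in m, angles in degrees, forces in N, time in s.
With the tool pointing down it reaches from about 0.375 to 0.9 m from the base axis. Payload 3.1 kg.
Tool frame: the origin (TCP) lies at the very end of the fingers, on their centre line; the grasp point (between the pads) lies 19 mm behind it; z points along the fingers, y is the line along which they close (so a half turn about z gives the same grasp; the last joint's range is limited). The gripper opens to 87 mm and grips with 3 to 60 N. Pads are 19 mm wide; open, the fingers measure 117 mm over their backs; the gripper's body (75 mm by 190 mm) begins 51 mm behind the grasp point.
Start: joints at [-74.685, 30.224, 82.088, -0, 67.689, -10.227], TCP at [0.27, -0.564, 0.184] pointing down, gripper open.
Joint ranges: [-176.69, 176.69], [-43.24, 126.21], [12.49, 139.97], [-82, 262], [0, 151.66], [-163.58, 163.58]. Speed limits (degrees/s): [159.86, 159.86, 180, 180, 180, 180].

INTERFACE

Orientations are given as a 3x3 rotation matrix whose columns are the frame's x, y, z axes.
In Python, from rig import bot gives the robot as it stands.
- The arm moves only by the tool move_arm, never from a script. Its argument "increments" is a list of rows, each an object with "xyz": the shift along the tool's x, y, z in mm, a list of three; "roll": the turn about the tool's z in rad; "grip": the opening in per cent of the stroke, from 0 (shut) to 100 (fully open). A call has 1 to 5 rows; each row shifts and turns the commanded pose from where the row before left it, along the tool's axes as they then stand; what a row does not reach is not made up. A row lasts 1/12 s, in which the tool goes at most 41.7 mm and 7.16 degrees, less where a joint would pass 70% of its speed; a pose out of reach is approached as far as the arm can. A call is refused whole if a number of a shift passes 41.7 or a number of a turn 0.125, either way. A call with a gripper value outside its range is refused whole. The fingers move at their own pace and stop on an object; the grip force is fixed at half the most. Time passes only in rows, so rows that do not move let the fingers close. It gives the time, the measured TCP pose, the force, the opening and the grip force at its end, in the units of the state.
- bot.read_state(): the state, without advancing time (a new reading comes with each control period).
- bot.capture(name): name is "side" or "top"; returns (picture, depth): 400x640x3 uint8, red, green, blue; 400x640 float32, m along the optical axis (not along the pixel's ray), 0 where there is no reading.
- bot.camera_model(name): a dict with "intrinsics" (3x3 intrinsics, pixels), "rvec" (rotation vector, rad) and "tvec" (3), from world to camera coordinates, as OpenCV has them. Camera axes: x right, y down, z forward; pixel columns grow to the right and rows downward; lengths in m; the calibration is good to about 2 mm. A picture is of the moment at which its call begins. camera_model takes no time and is no camera call.
- bot.hand_in(): hands the job in; it is judged then, once.
Trained networks look in the newest picture that a camera, given by its name, has taken for a name from the list of things; names that differ only in an ending like _2 or _b are one class to them, and where a whole thing is asked for, a point or a joint stands for the part that bears it (a point fixed in the world has none). Each returns a list of dicts, best first, with "conf" (0 to 1); they miss things now and then, are a little off and sometimes report something else, mostly with a low value. They report only what shows in the picture. A call takes as long as a camera call.
- bot.spot_in(label, camera): "at" ([x, y, z] in m, in the coordinates of the camera as it stood for that picture, good to about 4 mm: the middle of the surface that is visible of it).
- bot.trace(label, camera): "mask" (400x640 bool, what is visible of it).
The state is a dict: "time_s": time; "joint_positions": joint angles; "qvel": joint speeds; "tau": joint torques, N m; "position": TCP position; "tcp_rot": TCP orientation; "force": force on the tool from outside, world axes, zero at the start; "moment": the same for the moment, N m; "opening": opening from 0.0 (shut) to 1.0 (fully open); "grasp_force": force on a finger pad.
Only numpy, scipy, OpenCV 4.12 (cv2) and the standard library are available. Lean on these libraries where they do the work, as an engineer would, in place of code of your own. Each camera call takes 0.05 s, during which the arm holds its last target. There are 200 camera calls.

TASK

Load both silver chassis feet into the spring-loaded feeder magazine: press each one down past the two yellow sprung lips until it is caught beneath them, so that the two lie one on the other under spring load with the upper one held down by the lips, then let go. Feel your way and stop when it has snapped in: do not ram a foot against the bottom of the magazine. Leave the other things on the shelf undisturbed.

Things in the scene. Friction and masses are not known exactly. Their poses are not given: they have to be found in the camera images.
- foot_a: one of two alike silver steel chassis feet, a solid block 51 mm long (its x) x 29 wide (its y) x 18 high, edges slightly rounded, 50 to 100 g, dark screw hole in the top; origin at the centre of its underside, z up. Lies flat on the shelf. Either foot may go in first, either way round
- foot_b: the other chassis foot, the same in every way
- stand: fixed blue base (110 x 90 x 12 mm) of the magazine; origin at the centre of its underside on the shelf, z up. The magazine stands straight above it and square to it, on a column whose height setting varies and is NOT measured: the lips' underside is anywhere from 88 to 122 mm above the shelf, the mouth's top 24 mm above the lips' underside
- well_axis (a point): point on the stand's top, 12 mm over the shelf, below the centre of the well: an upright aluminium shaft open at the top, inside 55 mm along the stand's x and 33 mm along its y. A foot goes in flat, long side along the stand's x, with 2 mm play each side; the mouth's top 10 mm flare out about 5 mm a side. Pressing the two feet together with over 40 N, or jamming a foot or finger with over 60 N, damages it
- slot_side (a point): middle of the stand's +y edge, on its top. In the middle of both long walls (+y and -y) is a slot 34 mm wide, open at the top, reaching down to 34 mm below the lips' underside, so that fingers holding a foot by its long sides can go down with it and open there. Below the lips an orange follower plate is pushed up by a spring (6 N empty, 10 N full)
- lip_end (a point): middle of the stand's +x edge, on its top. At both short ends (+x, -x) of the well a yellow sprung lip, flat below, sloping above, juts 6 mm in. A foot pushed down spreads the lips (5 to 14 N), first touching about 8 mm above their underside; 26 mm further down they snap over its top. The first foot can go 20 mm deeper than that, the second only 3 mm until a solid stop, where force climbs fast
- bobbin: black plastic transformer bobbin, 34 x 30 x 24 mm, a bystander; origin at the underside
- bezel: red plastic LED bezel ring, 24 mm across, 10 mm high, a bystander; origin at the underside
- board: olive green circuit board, 100 x 80 mm, a bystander; origin at the underside
- driver: red-handled screwdriver, a bystander; origin at the underside
- spool: blue solder spool, 56 mm across, 40 mm high, a bystander; origin at the underside
- screw_cup: grey bowl, 60 mm across, a bystander; origin at the underside

How it is judged:
By the outcome, as a careful person would: the job done as asked, in the order asked, and still so for the second after the job is handed in, with the robot touching nothing.
It also fails if it takes over 72 s, if anything falls off the work surface, if the arm or the gripper's body presses on something with over 40 N, if the wrist force passes 120 N, or if a joint passes its speed limit or range.

## Working session

There is one attempt and no reset: what is moved stays moved. The work goes in short steps, Python scripts to look and compute and a tool call to move; the robot and the scene stay as the last step left them, time stands still between calls to the robot, and variables do not carry over. Pictures are saved under pics/ and viewed, at most 10 in all, crops included, and the job is handed in when it is done.

Besides the shell and the picture viewer there is one more tool, called after "Request:" as name(argument=value, ...) on one line, values as JSON. move_arm: Moves the arm, as the interface text tells. Its arguments: {"type":"object","properties":{"increments":{"type":"array"}},"required":["increments"]}

```bash
mkdir -p pics; cat > h.py <<'E'
import numpy as np,cv2
from rig import bot
def cam(n):
    m=bot.camera_model(n);R=cv2.Rodrigues(np.array(m["rvec"],float))[0];return np.array(m["intrinsics"]),R,np.array(m["tvec"],float).ravel()
def toworld(n,p):
    K,R,t=cam(n);return (np.asarray(p)-t)@R
def cloud(n,d,mask=None):
    K,R,t=cam(n);v,u=np.nonzero((d>0) if mask is None else (mask&(d>0)))
    z=d[v,u];P=np.c_[(u-K[0,2])/K[0,0]*z,(v-K[1,2])/K[1,1]*z,z];return (P-t)@R,u,v
E
python3 - <<'E'
from h import *
for n in("top","side"):
    im,d=bot.capture(n);cv2.imwrite(f"pics/{n}0.png",im[:,:,::-1]);np.save(f"{n}0.npy",d)
    K,R,t=cam(n);print(n,K[0,0],"pos",-R.T@t,"fwd",R[2])
    for l in("foot_a","stand","well_axis","slot_side","lip_end"):
        for r in bot.spot_in(l,n)[:3]:print(l,round(r["conf"],2),toworld(n,r["at"]).round(4))
    for l in("foot_a","stand"):
        for r in bot.trace(l,n)[:2]:
            P,u,v=cloud(n,d,r["mask"]);
            if len(P)<5: continue
            zt=np.percentile(P[:,2],90);Q=P[abs(P[:,2]-zt)<.005]
            print(l,round(r["conf"],2),len(P),"ztop",zt.round(4),"px",u.mean().round(),v.mean().round(),"rect",cv2.minAreaRect((Q[:,:2]*1000).astype(np.float32)))
print(bot.read_state())
E
```

```text
top 416.0856277152205 pos [0.51535729 0.01084075 1.17431252] fwd [ 0.06809045  0.02015558 -0.99747554]
foot_a 0.58 [ 0.6001 -0.1625  0.015 ]
foot_a 0.58 [ 0.4995 -0.271   0.0215]
stand 0.72 [0.5178 0.1443 0.0156]
well_axis 0.95 [0.5196 0.1423 0.0135]
slot_side 0.62 [0.5253 0.1359 0.019 ]
lip_end 0.6 [0.5176 0.1427 0.0168]
foot_a 0.75 216 ztop 0.0212 px 393.0 202.0 rect ((599.2918090820312, -165.5650634765625), (50.04020309448242, 28.427839279174805), 7.611291885375977)
foot_a 0.51 218 ztop 0.021 px 432.0 239.0 rect ((500.8428955078125, -271.896240234375), (29.471786499023438, 49.81937026977539), 68.2556381225586)
stand 0.81 1213 ztop 0.1165 px 280.0 228.0 rect ((519.9327392578125, 149.50152587890625), (72.16107177734375, 49.909732818603516), 5.657597541809082)
stand 0.28 1030 ztop 0.008 px 204.0 268.0 rect ((401.83758544921875, 359.30010986328125), (99.42201232910156, 81.5914535522461), 23.307947158813477)
side 429.4330683481136 pos [ 0.51035319 -0.56746321  0.75098344] fwd [ 0.11485629  0.64660344 -0.75412998]
foot_a 0.6 [ 0.5013 -0.2681  0.0206]
foot_a 0.56 [ 0.6036 -0.169   0.0194
[... 848 characters left out ...]
387084e-03,
        6.76902557e+01, -1.02263118e+01]), 'qvel': array([ 0.11433493, -0.03316031, -0.03877612,  0.00990198,  0.09098343,
        0.08551502]), 'tau': array([-4.58510676e-04, -4.39947438e+01, -1.76979661e+01,  6.35105674e-02,
        5.04144060e-02, -1.23308706e-05]), 'position': array([ 0.2695078 , -0.56388618,  0.18378128]), 'tcp_rot': array([[ 9.02282175e-01,  4.31146004e-01,  2.65587238e-05],
       [ 4.31146005e-01, -9.02282174e-01, -2.64440242e-05],
       [ 1.25622276e-05,  3.53106593e-05, -9.99999999e-01]]), 'force': array([-0.12072711,  0.36647685,  0.5590074 ]), 'moment': array([-0.04661401,  0.06105385,  0.0209576 ]), 'grasp_force': 0.0, 'opening': 0.9973363279193467}
```

```bash
python3 - <<'E'
from h import *
a=cv2.imread("pics/top0.png");b=cv2.imread("pics/side0.png")
c=np.vstack([cv2.resize(a[190:270,230:330],(500,400),interpolation=cv2.INTER_CUBIC)])
e=cv2.resize(b[100:240,210:350],(400,400),interpolation=cv2.INTER_CUBIC)
o=np.zeros((600,800,3),np.uint8);o[:320,:400]=cv2.resize(c,(400,320));o[:320,400:720]=cv2.resize(e,(320,320))
o[320:,:400]=cv2.resize(a,(448,280))[:,:400];o[320:,400:]=cv2.resize(b,(448,280))[:,:400]
cv2.imwrite("pics/c1.png",o)
for n in("top","side"):
    d=np.load(n+"0.npy");P,u,v=cloud(n,d)
    near=(abs(P[:,0]-.52)<.075)&(abs(P[:,1]-.143)<.07)&(P[:,2]>.02)
    Q=P[near];print(n,len(Q),np.histogram(Q[:,2],bins=np.arange(.02,.17,.006)))
    zt=np.percentile(Q[:,2],99);T=Q[Q[:,2]>zt-.008];print(zt,cv2.minAreaRect((T[:,:2]*1000).astype(np.float32)),T[:,:2].min(0),T[:,:2].max(0))
    # stand base top
    near=(abs(P[:,0]-.52)<.085)&(abs(P[:,1]-.143)<.075)&(abs(P[:,2]-.012)<.006)
    T=P[near];print(len(T),cv2.minAreaRect((T[:,:2]*1000).astype(np.float32)))
E
```

```text
top 617 (array([  2,   0,   0,  12,  47,   8,  10,  23,   2,   3,   3,  20, 172,
        49,  86,  52, 115,  13,   0,   0,   0,   0,   0,   0,   0]), array([0.02 , 0.026, 0.032, 0.038, 0.044, 0.05 , 0.056, 0.062, 0.068,
       0.074, 0.08 , 0.086, 0.092, 0.098, 0.104, 0.11 , 0.116, 0.122,
       0.128, 0.134, 0.14 , 0.146, 0.152, 0.158, 0.164, 0.17 ]))
0.1227229445371249 ((519.9327392578125, 149.50152587890625), (72.16107177734375, 49.909732818603516), 5.657597541809082) [0.48255841 0.12272013] [0.55695898 0.17612466]
653 ((506.5081481933594, 157.97320556640625), (163.76730346679688, 121.55152130126953), 10.763628005981445)
side 1251 (array([ 32,  44,   1,   4, 190,  84,  65,  56,  30,  33,  29,  40, 188,
        88, 136,  59, 133,  39,   0,   0,   0,   0,   0,   0,   0]), array([0.02 , 0.026, 0.032, 0.038, 0.044, 0.05 , 0.056, 0.062, 0.068,
       0.074, 0.08 , 0.086, 0.092, 0.098, 0.104, 0.11 , 0.116, 0.122,
       0.128, 0.134, 0.14 , 0.146, 0.152, 0.158, 0.164, 0.17 ]))
0.12327954098957475 ((522.427490234375, 150.77589416503906), (72.47270965576172, 52.74876022338867), 3.2911555767059326) [0.48584734 0.12298708] [0.55924856 0.17798331]
912 ((510.78179931640625, 138.1292724609375), (140.0545196533203, 144.9086456298828), 81.00676727294922)
```

View pics/c1.png

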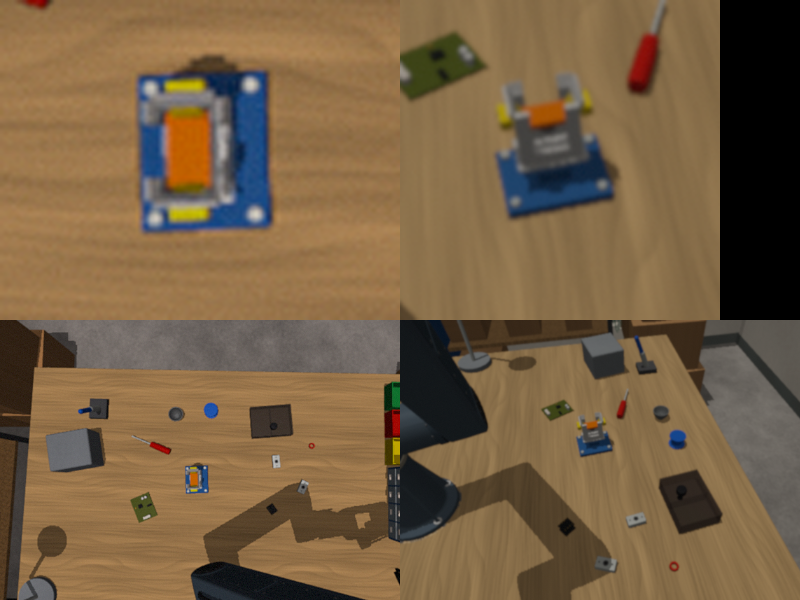

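Top view: stand at about (280,228), long axis up-down in the picture (along world x). Orange follower is visible in the empty well. Feet at (393,202) and (432,239), bystanders well clear. One refinement of the magazine pose, then I move.

```bash
cat >> h.py <<'E'
def go(x,y,z,ang):
    "total shift in tool axes (as they stand at the start) mm, and roll; world long-axis angle deg"
    s=bot.read_state();R=s["tcp_rot"];p=s["position"]
    a=np.degrees(np.arctan2(R[1,0],R[0,0]));r=(a-ang+90)%180-90
    print("t",round(s["time_s"],2),"p",(p*1000).round(1),"ang",a.round(2),"tool shift mm",(R.T@(np.array([x,y,z])-p)*1000).round(1),"roll",np.radians(r).round(4))
E
python3 - <<'E'
from h import *
for n in("top","side"):
    im=cv2.imread(f"pics/{n}0.png");hsv=cv2.cvtColor(im,cv2.COLOR_BGR2HSV);d=np.load(n+"0.npy");K,R,t=cam(n)
    c=K@(R@np.array([.52,.147,.05])+t);c=c[:2]/c[2]
    vv,uu=np.mgrid[:400,:640];near=(abs(uu-c[0])<45)&(abs(vv-c[1])<45)
    def plane(m,z):
        v,u=np.nonzero(m);r=np.c_[(u-K[0,2])/K[0,0],(v-K[1,2])/K[1,1],np.ones(len(u))]@R;o=-R.T@t
        return o[:2]+r[:,:2]*((z-o[2])/r[:,2])[:,None]
    blue=near&(hsv[:,:,0]>100)&(hsv[:,:,0]<125)&(hsv[:,:,1]>150)&(hsv[:,:,2]>60)
    k=cv2.connectedComponentsWithStats(blue.astype(np.uint8));
    print(n,"blue",blue.sum(),cv2.minAreaRect((plane(blue,.011)*1000).astype(np.float32)))
    org=near&(hsv[:,:,0]>5)&(hsv[:,:,0]<18)&(hsv[:,:,1]>215)&(hsv[:,:,2]>120)
    P,_,_=cloud(n,d,org);print("orange",org.sum(),np.median(P,0),np.percentile(P[:,2],[10,90]),cv2.minAreaRect((P[:,:2]*1000).astype(np.float32)))
    P,u,v=cloud(n,d,near);
    for lo in(.116,.119):
        Q=P[(P[:,2]>lo)&(P[:,2]<.13)];print("rim",len(Q),cv2.minAreaRect((Q[:,:2]*1000).astype(np.float32)),np.percentile(Q[:,2],90))
go(.502,-.2715,.10,-22.5)
E
```

```text
top blue 383 ((521.1190795898438, 147.62261962890625), (105.2146224975586, 86.013427734375), 3.7555840015411377)
orange 154 [0.52102913 0.14755446 0.09469307] [0.09229359 0.09740307] ((519.9656372070312, 148.81166076660156), (43.92207336425781, 24.04183578491211), 1.9765901565551758)
rim 128 ((519.9053344726562, 149.48155212402344), (72.39234161376953, 49.21992492675781), 4.972622394561768) 0.12189742022912338
rim 76 ((519.921142578125, 149.29949951171875), (72.39234161376953, 48.85445022583008), 4.972622394561768) 0.12253153208402685
side blue 575 ((523.19921875, 142.48854064941406), (101.77040100097656, 76.43704223632812), 3.7276673316955566)
orange 101 [0.52400101 0.14847008 0.09647623] [0.0946208  0.09818923] ((524.0433959960938, 148.224365234375), (30.17888069152832, 23.811433792114258), 6.3472208976745605)
rim 172 ((522.427490234375, 150.77589416503906), (72.47270965576172, 52.74876022338867), 3.2911555767059326) 0.12312820196633566
rim 124 ((522.427490234375, 150.77589416503906), (72.47270965576172, 52.74876022338867), 3.2911555767059326) 0.12328542302260924
t 0.8 p [ 269.5 -563.9  183.8] ang 25.54 tool shift mm [ 335.8 -163.6   83.8] roll 0.8385
```

Request:
move_arm(increments=[{"xyz":[33.6,-16.4,0],"roll":0,"grip":100},{"xyz":[33.6,-16.4,0],"roll":0,"grip":100},{"xyz":[33.6,-16.4,0],"roll":0,"grip":100},{"xyz":[33.6,-16.4,0],"roll":0,"grip":100},{"xyz":[33.6,-16.4,0],"roll":0,"grip":100}])

```text
time_s: 1.22
position: [0.3865, -0.4162, 0.1839]
tcp_rot: [[0.903, 0.43, 0.0], [0.43, -0.903, -0.0], [0.0, 0.0, -1.0]]
force: [0.6, -1.2, 0.6]
opening: 0.997
grasp_force: 0.0
```

Request:
move_arm(increments=[{"xyz":[33.6,-16.4,10],"roll":0,"grip":100},{"xyz":[33.6,-16.4,10],"roll":0,"grip":100},{"xyz":[33.6,-16.4,10],"roll":0,"grip":100},{"xyz":[33.6,-16.4,10],"roll":0,"grip":100},{"xyz":[33.6,-16.4,10],"roll":0,"grip":100}])

```text
time_s: 1.63
position: [0.503, -0.2696, 0.1336]
tcp_rot: [[0.902, 0.431, 0.001], [0.431, -0.902, -0.0], [0.0, 0.001, -1.0]]
force: [0.4, -0.6, 0.5]
opening: 0.998
grasp_force: 0.0
```

Request:
move_arm(increments=[{"xyz":[0,0,10],"roll":0.12,"grip":100},{"xyz":[0,0,10],"roll":0.12,"grip":100},{"xyz":[0,0,10],"roll":0.12,"grip":100},{"xyz":[0,0,0],"roll":0.12,"grip":100},{"xyz":[0,0,0],"roll":0.12,"grip":100}])

```text
time_s: 2.05
position: [0.5017, -0.2705, 0.103]
tcp_rot: [[0.987, -0.159, -0.001], [-0.159, -0.987, 0.001], [-0.001, -0.001, -1.0]]
force: [1.1, 0.7, 0.3]
opening: 0.999
grasp_force: 0.0
```

Request:
move_arm(increments=[{"xyz":[0,0,0],"roll":0.12,"grip":100},{"xyz":[0,0,0],"roll":0.12,"grip":100},{"xyz":[0,0,0],"roll":0,"grip":100}])

```text
time_s: 2.3
position: [0.5021, -0.2711, 0.1038]
tcp_rot: [[0.923, -0.386, 0.0], [-0.386, -0.923, -0.0], [0.0, 0.0, -1.0]]
force: [-0.4, 0.3, 0.8]
opening: 0.997
grasp_force: 0.0
```

```bash
python3 - <<'E'
from h import *
go(.502,-.2715,.003,-22.5)
im,d=bot.capture("side");cv2.imwrite("pics/s1.png",cv2.resize(im[250:400,200:400,::-1],(800,600),interpolation=cv2.INTER_CUBIC))
E
```

```text
t 2.3 p [ 502.1 -271.1  103.8] ang -22.7 tool shift mm [ -0.    0.4 100.8] roll -0.0035
```

View pics/s1.png

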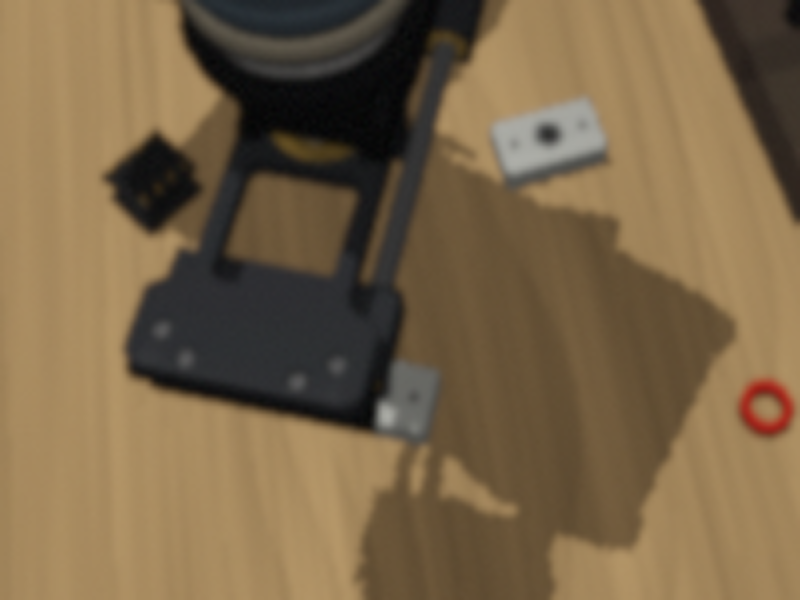

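The gripper sits over foot_b: its visible right half is at about (410,400) in the crop, and the bobbin at (150,180) is clear. Descending.

Request:
move_arm(increments=[{"xyz":[0,0,30],"roll":0,"grip":100},{"xyz":[0,0,30],"roll":0,"grip":100},{"xyz":[0,0,20],"roll":0,"grip":100},{"xyz":[0,0,12],"roll":0,"grip":100},{"xyz":[0,0,0],"roll":0,"grip":100}])

```text
time_s: 2.77
position: [0.5003, -0.2698, 0.0093]
tcp_rot: [[0.924, -0.382, -0.004], [-0.382, -0.924, 0.003], [-0.005, -0.002, -1.0]]
force: [0.2, 0.2, 0.3]
opening: 1.002
grasp_force: 0.0
```

Request:
move_arm(increments=[{"xyz":[0,0,6],"roll":0,"grip":100},{"xyz":[0,0,0],"roll":0,"grip":100},{"xyz":[0,0,0],"roll":0,"grip":30},{"xyz":[0,0,0],"roll":0,"grip":30},{"xyz":[0,0,0],"roll":0,"grip":20}])

```text
time_s: 3.18
position: [0.5026, -0.2715, 0.0068]
tcp_rot: [[0.923, -0.384, 0.002], [-0.384, -0.923, -0.001], [0.002, 0.001, -1.0]]
force: [-0.2, -0.2, 0.8]
opening: 0.857
grasp_force: 0.0
```

Request:
move_arm(increments=[{"xyz":[0,0,0],"roll":0,"grip":0},{"xyz":[0,0,0],"roll":0,"grip":0},{"xyz":[0,0,0],"roll":0,"grip":0},{"xyz":[0,0,0],"roll":0,"grip":0},{"xyz":[0,0,0],"roll":0,"grip":0}])

```text
time_s: 3.6
position: [0.5019, -0.271, 0.0058]
tcp_rot: [[0.923, -0.384, -0.0], [-0.384, -0.923, 0.0], [-0.0, -0.0, -1.0]]
force: [0.5, -0.6, 0.2]
opening: 0.48
grasp_force: 0.0
```

Request:
move_arm(increments=[{"xyz":[0,0,2.5],"roll":0,"grip":0},{"xyz":[0,0,0],"roll":0,"grip":0},{"xyz":[0,0,0],"roll":0,"grip":0},{"xyz":[0,0,0],"roll":0,"grip":0},{"xyz":[0,0,0],"roll":0,"grip":0}])

```text
time_s: 4.02
position: [0.502, -0.271, 0.0032]
tcp_rot: [[0.923, -0.384, -0.0], [-0.384, -0.923, 0.0], [-0.0, -0.0, -1.0]]
force: [0.4, -0.4, -0.3]
opening: 0.093
grasp_force: 0.0
```

Request:
move_arm(increments=[{"xyz":[0,0,0],"roll":0,"grip":0},{"xyz":[0,0,0],"roll":0,"grip":0},{"xyz":[0,0,0],"roll":0,"grip":0}])

```text
time_s: 4.27
position: [0.502, -0.2711, 0.0033]
tcp_rot: [[0.923, -0.384, 0.0], [-0.384, -0.923, -0.0], [0.0, 0.0, -1.0]]
force: [-0.1, 0.4, 0.2]
opening: 0.009
grasp_force: 0.0
```

Request:
move_arm(increments=[{"xyz":[0,0,-20],"roll":0,"grip":0},{"xyz":[0,0,-40],"roll":0,"grip":0},{"xyz":[0,0,-40],"roll":0,"grip":0},{"xyz":[0,0,-40],"roll":0,"grip":0},{"xyz":[0,0,-30],"roll":0,"grip":0}])

```text
time_s: 4.68
position: [0.5027, -0.2716, 0.1766]
tcp_rot: [[0.923, -0.384, 0.003], [-0.384, -0.923, -0.002], [0.003, 0.001, -1.0]]
force: [0.6, -0.7, 0.2]
opening: 0.002
grasp_force: 0.0
```

```bash
python3 - <<'E'
from h import *
go(.521,.149,.16,4.2)
E
```

```text
t 4.68 p [ 502.7 -271.6  176.6] ang -22.59 tool shift mm [-144.7 -395.4   15.7] roll -0.4675
```

The fingers closed on nothing, so I'll look again.

```bash
python3 - <<'E'
from h import *
im,d=bot.capture("side");cv2.imwrite("pics/s2.png",cv2.resize(im[220:400,160:400,::-1],(800,600),interpolation=cv2.INTER_CUBIC))
s=bot.read_state();K,R,t=cam("side");c=K@(R@s["position"]+t);print("tcp px",c[:2]/c[2])
for n in("side","top"):
    if n=="top": im,d=bot.capture(n)
    for r in bot.trace("foot_a",n)[:3]:
        P,u,v=cloud(n,d,r["mask"])
        if len(P)<5: continue
        zt=np.percentile(P[:,2],90);Q=P[abs(P[:,2]-zt)<.005]
        print(n,round(r["conf"],2),len(P),zt.round(4),"px",u.mean().round(),v.mean().round(),cv2.minAreaRect((Q[:,:2]*1000).astype(np.float32)))
E
```

```text
tcp px [287.88511135 304.19354162]
side 0.98 447 0.0209 px 336.0 285.0 ((601.561279296875, -164.05166625976562), (49.90199279785156, 31.48686408996582), 4.368027210235596)
side 0.63 586 0.0206 px 295.0 348.0 ((504.1435852050781, -270.5871276855469), (30.0752010345459, 50.03717041015625), 66.41438293457031)
top 0.76 201 0.0206 px 394.0 202.0 ((599.385498046875, -165.02227783203125), (50.3077278137207, 27.993457794189453), 5.738306045532227)
top 0.55 50 0.0208 px 429.0 245.0 ((482.9446105957031, -263.5375061035156), (27.64391326904297, 12.628067016601562), 77.23359680175781)
```

View pics/s2.png

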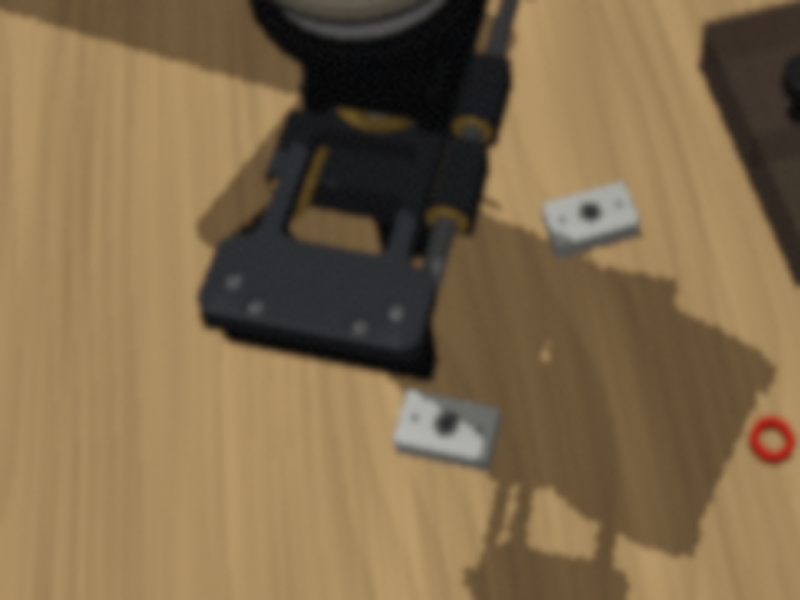

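The feet at crop (447,428) and (590,215) have not moved, and the fingers met nothing. I'll check where the fingers really are against the reported TCP.

```bash
python3 - <<'E'
from h import *
s=bot.read_state();p=s["position"];print(p,s["opening"],s["joint_positions"].round(2))
ims=[]
for n in("side","top"):
    im,d=bot.capture(n);P,u,v=cloud(n,d)
    m=(np.hypot(P[:,0]-p[0],P[:,1]-p[1])<.15)&(P[:,2]>.035)
    Q=P[m];i=np.argsort(Q[:,2])[:12];print(n,len(Q));print(np.c_[Q[i],u[m][i],v[m][i]].round(3))
    for lo in(.08,.12,.16,.2,.24,.28,.32):
        q=Q[(Q[:,2]>lo)&(Q[:,2]<lo+.04)]
        if len(q):print(lo,len(q),q.min(0).round(3),q.max(0).round(3))
    K,R,t=cam(n);c=K@(R@p+t);c=c[:2]/c[2];c0=K@(R@np.array([p[0],p[1],.018])+t);c0=c0[:2]/c0[2]
    o=im[:,:,::-1].copy()
    x,y=int(min(max(c[0]-75,0),490)),int(min(max(c[1]-75,0),250));o=cv2.resize(o[y:y+150,x:x+150],(400,400),interpolation=cv2.INTER_CUBIC)
    cv2.circle(o,tuple(int(a) for a in (c-[x,y])*400/150),5,(0,0,255),1);cv2.circle(o,tuple(int(a) for a in (c0-[x,y])*400/150),5,(0,255,0),1);ims.append(o);print(c,c0,x,y)
cv2.imwrite("pics/s3.png",np.hstack(ims))
E
```

```text
[ 0.50219369 -0.27117195  0.17425611] 0.005871225324668884 [-39.58  26.63  90.71  -0.    62.53  73.  ]
side 44280
[[ 5.02e-01 -2.80e-01  2.16e-01  2.84e+02  2.97e+02]
 [ 4.89e-01 -2.75e-01  2.17e-01  2.74e+02  2.95e+02]
 [ 5.04e-01 -2.81e-01  2.17e-01  2.85e+02  2.97e+02]
 [ 5.05e-01 -2.81e-01  2.18e-01  2.86e+02  2.97e+02]
 [ 5.03e-01 -2.79e-01  2.18e-01  2.84e+02  2.96e+02]
 [ 4.91e-01 -2.75e-01  2.19e-01  2.75e+02  2.94e+02]
 [ 5.04e-01 -2.80e-01  2.19e-01  2.85e+02  2.96e+02]
 [ 5.05e-01 -2.81e-01  2.20e-01  2.86e+02  2.96e+02]
 [ 4.90e-01 -2.75e-01  2.20e-01  2.74e+02  2.94e+02]
 [ 5.04e-01 -2.80e-01  2.21e-01  2.85e+02  2.95e+02]
 [ 4.91e-01 -2.75e-01  2.23e-01  2.75e+02  2.93e+02]
 [ 4.90e-01 -2.75e-01  2.23e-01  2.74e+02  2.93e+02]]
0.2 53 [ 0.489 -0.283  0.216] [ 0.509 -0.274  0.24 ]
0.24 11 [ 0.489 -0.296  0.24 ] [ 0.508 -0.277  0.279]
0.28 2402 [ 0.433 -0.37   0.283] [ 0.572 -0.198  0.32 ]
0.32 3619 [ 0.434 -0.371  0.32 ] [ 0.571 -0.192  0.36 ]
[285.4961165  305.41587616] [292.74233726 347.18124456] 210 230
top 12190
[[ 4.37e-01 -3.31e-01  2.83e-01  4.91e+02  2.72e+02]
 [ 4.36e-01 -3.30e-01  2.86e-01  4.91e+02  2.73e+02]
 [ 5.45e-01 -2.55e-01  2.86e-01  4.55e+02  2.20e+02]
 [ 4.79e-01 -2.27e-01  2.88e-01  4.42e+02  2.51e+02]
 [ 4.71e-01 -2.42e-01  2.88e-01  4.49e+02  2.55e+02]
 [ 4.36e-01 -3.31e-01  2.89e-01  4.92e+02  2.73e+02]
 [ 4.32e-01 -3.37e-01  2.90e-01  4.95e+02  2.75e+02]
 [ 5.49e-01 -2.40e-01  2.93e-01  4.49e+02  2.18e+02]
 [ 4.73e-01 -2.36e-01  2.94e-01  4.47e+02  2.54e+02]
 [ 4.90e-01 -2.29e-01  2.94e-01  4.44e+02  2.46e+02]
 [ 4.42e-01 -3.23e-01  2.94e-01  4.89e+02  2.70e+02]
 [ 4.75e-01 -2.32e-01  2.94e-01  4.45e+02  2.53e+02]]
0.28 220 [ 0.431 -0.34   0.283] [ 0.565 -0.171  0.32 ]
0.32 963 [ 0.432 -0.348  0.32 ] [ 0.567 -0.171  0.359]
[447.85274683 239.34539078] [431.78084791 238.16425429] 372 164
```

View pics/s3.png

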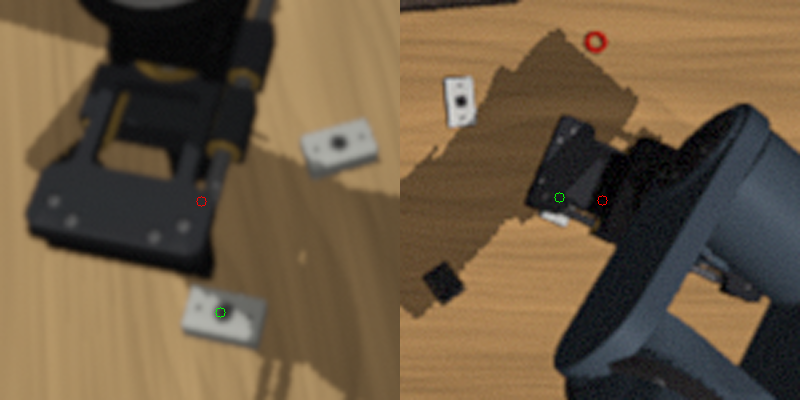

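Both views put the gripper body's underside at z ≈ 0.283 (visible around (455,220) in the top view). That is 109 mm above the reported TCP, where the stated geometry gives 70. So the real fingertips sit about 39 mm higher than reported, and the grasp closed above the foot. The horizontal position agrees. I'll go lower, by feel.

Request:
move_arm(increments=[{"xyz":[0,0,40],"roll":0,"grip":100},{"xyz":[0,0,40],"roll":0,"grip":100},{"xyz":[0,0,20],"roll":0,"grip":100},{"xyz":[0,0,0],"roll":0,"grip":100},{"xyz":[0,0,0],"roll":0,"grip":100}])

```text
time_s: 5.4
position: [0.5003, -0.2697, 0.0708]
tcp_rot: [[0.923, -0.384, -0.005], [-0.384, -0.923, 0.004], [-0.006, -0.002, -1.0]]
force: [-0.2, -0.6, 0.1]
opening: 0.3
grasp_force: 0.0
```

Request:
move_arm(increments=[{"xyz":[0,0,0],"roll":0,"grip":100},{"xyz":[0,0,0],"roll":0,"grip":100},{"xyz":[0,0,0],"roll":0,"grip":100},{"xyz":[0,0,0],"roll":0,"grip":100},{"xyz":[0,0,0],"roll":0,"grip":100}])

```text
time_s: 5.82
position: [0.5025, -0.2715, 0.0744]
tcp_rot: [[0.923, -0.384, 0.002], [-0.384, -0.923, -0.001], [0.002, 0.001, -1.0]]
force: [0.2, 0.1, -0.4]
opening: 0.678
grasp_force: 0.0
```

```bash
cat >> h.py <<'E'
def body():
    "body underside height minus 70 = real tip height"
    s=bot.read_state();p=s["position"];print("p",(p*1000).round(1),"op",round(s["opening"],3),"f",s["force"].round(1))
    for n in("side","top"):
        im,d=bot.capture(n);P,u,v=cloud(n,d)
        m=(np.hypot(P[:,0]-p[0],P[:,1]-p[1])<.12)&(P[:,2]>p[2]+.085)
        e=P[m];print(n,"body z",np.sort(e[:,2])[[5,20,60]].round(4),"minus p",(np.sort(e[:,2])[[5,20,60]]-p[2]).round(4))
E
python3 - <<'E'
from h import *
body();go(.5025,-.2715,0,-22.5)
E
```

```text
p [ 502.5 -271.5   74.4] op 0.678 f [ 0.2  0.1 -0.4]
side body z [0.1849 0.1863 0.1886] minus p [0.1106 0.1119 0.1143]
top body z [0.1914 0.1993 0.2052] minus p [0.1171 0.1249 0.1308]
t 5.92 p [ 502.3 -271.3   73.9] ang -22.58 tool shift mm [ 0.2  0.1 73.9] roll -0.0015
```

Request:
move_arm(increments=[{"xyz":[0,0,30],"roll":0,"grip":100},{"xyz":[0,0,30],"roll":0,"grip":100},{"xyz":[0,0,20],"roll":0,"grip":100},{"xyz":[0,0,10],"roll":0,"grip":100},{"xyz":[0,0,0],"roll":0,"grip":100}])

```text
time_s: 6.33
position: [0.5005, -0.2699, -0.0188]
tcp_rot: [[0.923, -0.384, -0.004], [-0.384, -0.923, 0.003], [-0.004, -0.001, -1.0]]
force: [0.2, -0.5, -0.3]
opening: 0.993
grasp_force: 0.0
```

Request:
move_arm(increments=[{"xyz":[0,0,6],"roll":0,"grip":100},{"xyz":[0,0,0],"roll":0,"grip":60},{"xyz":[0,0,0],"roll":0,"grip":60}])

```text
time_s: 6.58
position: [0.5027, -0.2716, -0.0218]
tcp_rot: [[0.923, -0.384, 0.001], [-0.384, -0.923, -0.001], [0.002, 0.001, -1.0]]
force: [0.1, -0.1, 0.9]
opening: 0.922
grasp_force: 0.0
```

```bash
python3 - <<'E'
from h import *
body()
E
```

```text
p [ 502.7 -271.6  -21.8] op 0.922 f [ 0.1 -0.1  0.9]
side body z [0.0886 0.0925 0.1008] minus p [0.1104 0.1143 0.1227]
top body z [0.1086 0.1109 0.1261] minus p [0.1304 0.1328 0.1479]
```

Request:
move_arm(increments=[{"xyz":[0,0,8],"roll":0,"grip":60},{"xyz":[0,0,0],"roll":0,"grip":60},{"xyz":[0,0,0],"roll":0,"grip":60}])

```text
time_s: 6.93
position: [0.5017, -0.2708, -0.031]
tcp_rot: [[0.923, -0.384, -0.001], [-0.384, -0.923, 0.0], [-0.001, -0.0, -1.0]]
force: [0.0, -0.1, -0.2]
opening: 0.642
grasp_force: 0.0
```

Request:
move_arm(increments=[{"xyz":[0,0,3],"roll":0,"grip":60},{"xyz":[0,0,0],"roll":0,"grip":60}])

```text
time_s: 7.1
position: [0.5017, -0.2709, -0.0342]
tcp_rot: [[0.923, -0.384, -0.0], [-0.384, -0.923, 0.0], [-0.001, -0.0, -1.0]]
force: [0.6, -0.2, 0.4]
opening: 0.603
grasp_force: 0.0
```

Request:
move_arm(increments=[{"xyz":[0,0,2],"roll":0,"grip":60},{"xyz":[0,0,0],"roll":0,"grip":60}])

```text
time_s: 7.27
position: [0.5018, -0.2709, -0.0361]
tcp_rot: [[0.923, -0.384, -0.0], [-0.384, -0.923, 0.0], [-0.0, -0.0, -1.0]]
force: [0.5, -0.2, -0.1]
opening: 0.602
grasp_force: 0.0
```

Request:
move_arm(increments=[{"xyz":[0,0,1.5],"roll":0,"grip":60},{"xyz":[0,0,0],"roll":0,"grip":60}])

```text
time_s: 7.43
position: [0.5019, -0.2709, -0.0375]
tcp_rot: [[0.923, -0.384, -0.0], [-0.384, -0.923, 0.0], [-0.0, -0.0, -1.0]]
force: [0.1, -0.0, -0.3]
opening: 0.602
grasp_force: 0.0
```

Request:
move_arm(increments=[{"xyz":[0,0,1],"roll":0,"grip":40},{"xyz":[0,0,0],"roll":0,"grip":40}])

```text
time_s: 7.6
position: [0.502, -0.2711, -0.0383]
tcp_rot: [[0.923, -0.384, 0.0], [-0.384, -0.923, -0.0], [0.0, 0.0, -1.0]]
force: [0.7, 0.3, -0.1]
opening: 0.523
grasp_force: 0.0
```

Request:
move_arm(increments=[{"xyz":[0,0,1],"roll":0,"grip":40},{"xyz":[0,0,0],"roll":0,"grip":40}])

```text
time_s: 7.77
position: [0.5025, -0.2714, -0.0383]
tcp_rot: [[0.923, -0.384, 0.001], [-0.384, -0.923, -0.001], [0.001, 0.0, -1.0]]
force: [0.5, 1.6, 6.4]
opening: 0.431
grasp_force: 2.7
```

Shelf felt at a reported z of -38.3 mm, so real tip z = reported + 38.3 mm. I'll lift 3 mm and grip.

Request:
move_arm(increments=[{"xyz":[0,0,-3],"roll":0,"grip":40},{"xyz":[0,0,0],"roll":0,"grip":0},{"xyz":[0,0,0],"roll":0,"grip":0},{"xyz":[0,0,0],"roll":0,"grip":0},{"xyz":[0,0,0],"roll":0,"grip":0}])

```text
time_s: 8.18
position: [0.5021, -0.2712, -0.0361]
tcp_rot: [[0.923, -0.384, 0.0], [-0.384, -0.923, -0.0], [0.0, 0.0, -1.0]]
force: [-0.3, 0.6, 4.0]
opening: 0.327
grasp_force: 30.0
```

Request:
move_arm(increments=[{"xyz":[0,0,0],"roll":0,"grip":0},{"xyz":[0,0,0],"roll":0,"grip":0}])

```text
time_s: 8.35
position: [0.502, -0.2711, -0.0361]
tcp_rot: [[0.923, -0.384, 0.0], [-0.384, -0.923, -0.0], [0.0, 0.0, -1.0]]
force: [-0.0, -0.0, 3.4]
opening: 0.335
grasp_force: 30.0
```

Request:
move_arm(increments=[{"xyz":[0,0,-10],"roll":0,"grip":0},{"xyz":[0,0,-25],"roll":0,"grip":0},{"xyz":[0,0,-40],"roll":0,"grip":0},{"xyz":[0,0,-40],"roll":0,"grip":0},{"xyz":[0,0,-40],"roll":0,"grip":0}])

```text
time_s: 8.77
position: [0.5011, -0.2703, 0.12]
tcp_rot: [[0.923, -0.384, -0.002], [-0.384, -0.923, 0.002], [-0.002, -0.001, -1.0]]
force: [0.6, 0.2, -1.0]
opening: 0.328
grasp_force: 30.0
```

Request:
move_arm(increments=[{"xyz":[0,0,0],"roll":-0.12,"grip":0},{"xyz":[0,0,0],"roll":-0.12,"grip":0},{"xyz":[0,0,0],"roll":-0.12,"grip":0},{"xyz":[0,0,0],"roll":-0.107,"grip":0},{"xyz":[0,0,0],"roll":0,"grip":0}])

```text
time_s: 9.18
position: [0.5015, -0.2706, 0.119]
tcp_rot: [[0.997, 0.075, -0.0], [0.075, -0.997, 0.0], [-0.0, -0.0, -1.0]]
force: [0.7, -0.0, -0.7]
opening: 0.329
grasp_force: 30.0
```

```bash
python3 - <<'E'
from h import *
go(.521,.149,.114,4.2);print(bot.read_state()["grasp_force"])
E
```

```text
t 9.18 p [ 501.5 -270.6  119. ] ang 4.28 tool shift mm [  50.7 -417.     5.2] roll 0.0013
29.994478225708008
```

Request:
move_arm(increments=[{"xyz":[4.6,-37.9,0],"roll":0,"grip":0},{"xyz":[4.6,-37.9,0],"roll":0,"grip":0},{"xyz":[4.6,-37.9,0],"roll":0,"grip":0},{"xyz":[4.6,-37.9,0],"roll":0,"grip":0},{"xyz":[4.6,-37.9,0],"roll":0,"grip":0}])

```text
time_s: 9.6
position: [0.5105, -0.0787, 0.1187]
tcp_rot: [[0.998, 0.069, -0.001], [0.069, -0.998, 0.0], [-0.001, -0.0, -1.0]]
force: [0.1, -0.8, -0.2]
opening: 0.329
grasp_force: 30.0
```

Request:
move_arm(increments=[{"xyz":[4.6,-37.9,0],"roll":0,"grip":0},{"xyz":[4.6,-37.9,0],"roll":0,"grip":0},{"xyz":[4.6,-37.9,0],"roll":0,"grip":0},{"xyz":[4.6,-37.9,0],"roll":0,"grip":0},{"xyz":[4.6,-37.9,0],"roll":0,"grip":0}])

```text
time_s: 10.02
position: [0.5197, 0.1122, 0.1188]
tcp_rot: [[0.998, 0.069, -0.001], [0.069, -0.998, -0.0], [-0.001, -0.0, -1.0]]
force: [0.3, -0.7, -1.1]
opening: 0.33
grasp_force: 30.0
```

Request:
move_arm(increments=[{"xyz":[4.6,-30,0],"roll":0,"grip":0},{"xyz":[0,-8,0],"roll":0,"grip":0},{"xyz":[0,0,0],"roll":0,"grip":0},{"xyz":[0,0,0],"roll":0,"grip":0}])

```text
time_s: 10.35
position: [0.5216, 0.1483, 0.1186]
tcp_rot: [[0.997, 0.073, -0.001], [0.073, -0.997, -0.001], [-0.001, 0.001, -1.0]]
force: [-1.0, -0.4, -0.1]
opening: 0.33
grasp_force: 30.0
```

```bash
python3 - <<'E'
from h import *
go(.521,.149,.095,4.2)
im,d=bot.capture("side");cv2.imwrite("pics/s4.png",cv2.resize(im[100:230,210:370,::-1],(738,600),interpolation=cv2.INTER_CUBIC))
for r in bot.trace("foot_a","side")[:3]:
    P,u,v=cloud("side",d,r["mask"])
    if len(P)>5: print(round(r["conf"],2),len(P),"px",u.min(),u.max(),v.min(),v.max(),P.min(0).round(4),P.max(0).round(4))
E
```

```text
t 10.35 p [521.6 148.3 118.6] ang 4.17 tool shift mm [-0.5 -0.7 23.6] roll -0.0006
0.85 457 px 323 351 275 296 [ 0.5761 -0.1817 -0.0009] [ 0.6285 -0.1484  0.0229]
0.51 53 px 260 283 126 133 [0.5    0.0629 0.1581] [0.5498 0.1414 0.2308]
```

View pics/s4.png

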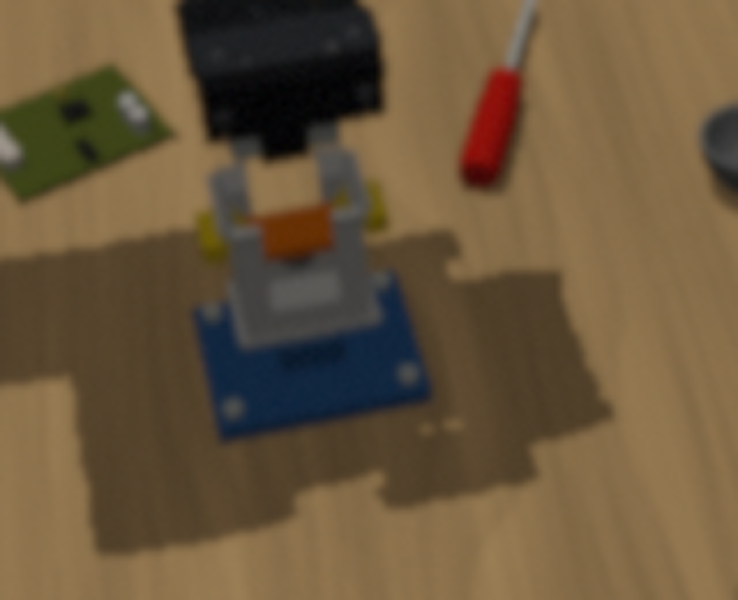

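The held foot hangs over the mouth at about (285,145) in the crop, aligned with the posts. The orange follower is at (297,232). Descending with force checks.

Request:
move_arm(increments=[{"xyz":[-0.5,-0.9,10],"roll":0,"grip":0},{"xyz":[0,0,10],"roll":0,"grip":0},{"xyz":[0,0,8],"roll":0,"grip":0},{"xyz":[0,0,0],"roll":0,"grip":0},{"xyz":[0,0,0],"roll":0,"grip":0}])

```text
time_s: 10.87
position: [0.5207, 0.1489, 0.0896]
tcp_rot: [[0.997, 0.072, -0.003], [0.072, -0.997, -0.0], [-0.003, 0.0, -1.0]]
force: [0.2, 0.7, -0.2]
opening: 0.334
grasp_force: 30.0
```

Request:
move_arm(increments=[{"xyz":[0,0,4],"roll":0,"grip":0},{"xyz":[0,0,4],"roll":0,"grip":0},{"xyz":[0,0,0],"roll":0,"grip":0},{"xyz":[0,0,0],"roll":0,"grip":0}])

```text
time_s: 11.2
position: [0.5214, 0.1495, 0.0826]
tcp_rot: [[0.997, 0.073, -0.0], [0.073, -0.997, -0.0], [-0.0, -0.0, -1.0]]
force: [-0.4, -0.3, -1.3]
opening: 0.331
grasp_force: 30.0
```

Request:
move_arm(increments=[{"xyz":[0,0,3],"roll":0,"grip":0},{"xyz":[0,0,0],"roll":0,"grip":0},{"xyz":[0,0,0],"roll":0,"grip":0}])

```text
time_s: 11.45
position: [0.5215, 0.1495, 0.0797]
tcp_rot: [[0.997, 0.073, -0.0], [0.073, -0.997, 0.0], [-0.0, -0.0, -1.0]]
force: [0.5, 0.4, -0.4]
opening: 0.331
grasp_force: 30.0
```

Request:
move_arm(increments=[{"xyz":[0,0,3],"roll":0,"grip":0},{"xyz":[0,0,0],"roll":0,"grip":0},{"xyz":[0,0,0],"roll":0,"grip":0}])

```text
time_s: 11.7
position: [0.5214, 0.1494, 0.0766]
tcp_rot: [[0.997, 0.073, -0.0], [0.073, -0.997, -0.0], [-0.0, 0.0, -1.0]]
force: [-0.1, 0.5, -0.6]
opening: 0.329
grasp_force: 30.0
```

Request:
move_arm(increments=[{"xyz":[0,0,3],"roll":0,"grip":0},{"xyz":[0,0,0],"roll":0,"grip":0},{"xyz":[0,0,0],"roll":0,"grip":0}])

```text
time_s: 11.95
position: [0.5213, 0.1494, 0.0735]
tcp_rot: [[0.997, 0.073, -0.001], [0.073, -0.997, -0.0], [-0.001, 0.0, -1.0]]
force: [0.8, 0.6, -1.3]
opening: 0.328
grasp_force: 30.0
```

Request:
move_arm(increments=[{"xyz":[0,0,3],"roll":0,"grip":0},{"xyz":[0,0,0],"roll":0,"grip":0}])

```text
time_s: 12.12
position: [0.5212, 0.1494, 0.0703]
tcp_rot: [[0.997, 0.073, -0.001], [0.073, -0.997, -0.0], [-0.001, 0.0, -1.0]]
force: [-0.4, 0.2, -1.2]
opening: 0.332
grasp_force: 30.0
```

Request:
move_arm(increments=[{"xyz":[0,0,3],"roll":0,"grip":0},{"xyz":[0,0,0],"roll":0,"grip":0}])

```text
time_s: 12.28
position: [0.5208, 0.1493, 0.0674]
tcp_rot: [[0.997, 0.073, -0.001], [0.073, -0.997, -0.0], [-0.001, -0.0, -1.0]]
force: [-0.9, 0.1, 1.5]
opening: 0.329
grasp_force: 30.0
```

Request:
move_arm(increments=[{"xyz":[0,0,3],"roll":0,"grip":0},{"xyz":[0,0,0],"roll":0,"grip":0}])

```text
time_s: 12.45
position: [0.5214, 0.1495, 0.0647]
tcp_rot: [[0.997, 0.073, -0.0], [0.073, -0.997, 0.0], [-0.0, -0.0, -1.0]]
force: [-2.0, -0.2, 2.5]
opening: 0.331
grasp_force: 30.0
```

Request:
move_arm(increments=[{"xyz":[0,0,3],"roll":0,"grip":0},{"xyz":[0,0,0],"roll":0,"grip":0}])

```text
time_s: 12.62
position: [0.5219, 0.1494, 0.0622]
tcp_rot: [[0.997, 0.073, 0.001], [0.073, -0.997, 0.0], [0.001, -0.0, -1.0]]
force: [-1.6, 0.8, 4.5]
opening: 0.327
grasp_force: 30.0
```

Request:
move_arm(increments=[{"xyz":[-0.5,0,3],"roll":0,"grip":0},{"xyz":[0,0,0],"roll":0,"grip":0}])

```text
time_s: 12.78
position: [0.521, 0.1494, 0.0587]
tcp_rot: [[0.997, 0.073, 0.0], [0.073, -0.997, 0.0], [0.0, -0.0, -1.0]]
force: [0.0, -0.4, 1.2]
opening: 0.331
grasp_force: 30.0
```

Request:
move_arm(increments=[{"xyz":[0,0,3],"roll":0,"grip":0},{"xyz":[0,0,0],"roll":0,"grip":0}])

```text
time_s: 12.95
position: [0.5211, 0.1494, 0.0558]
tcp_rot: [[0.997, 0.073, 0.0], [0.073, -0.997, 0.0], [0.0, -0.0, -1.0]]
force: [-1.3, 0.9, 3.4]
opening: 0.331
grasp_force: 30.0
```

Request:
move_arm(increments=[{"xyz":[0,0,3],"roll":0,"grip":0},{"xyz":[0,0,0],"roll":0,"grip":0}])

```text
time_s: 13.12
position: [0.5211, 0.1494, 0.0529]
tcp_rot: [[0.997, 0.073, 0.0], [0.073, -0.997, 0.0], [0.0, -0.0, -1.0]]
force: [-0.6, -0.2, 3.1]
opening: 0.332
grasp_force: 30.0
```

Request:
move_arm(increments=[{"xyz":[0,0,3],"roll":0,"grip":0},{"xyz":[0,0,0],"roll":0,"grip":0}])

```text
time_s: 13.28
position: [0.5211, 0.1494, 0.0499]
tcp_rot: [[0.997, 0.073, 0.0], [0.073, -0.997, 0.0], [0.0, -0.0, -1.0]]
force: [-0.6, 0.3, 3.9]
opening: 0.326
grasp_force: 30.0
```

Request:
move_arm(increments=[{"xyz":[0,0,3],"roll":0,"grip":0},{"xyz":[0,0,0],"roll":0,"grip":0}])

```text
time_s: 13.45
position: [0.5211, 0.1494, 0.0469]
tcp_rot: [[0.997, 0.073, 0.0], [0.073, -0.997, 0.0], [0.0, -0.0, -1.0]]
force: [-1.2, 0.7, 4.2]
opening: 0.33
grasp_force: 30.0
```

Request:
move_arm(increments=[{"xyz":[0,0,2],"roll":0,"grip":0},{"xyz":[0,0,0],"roll":0,"grip":0}])

```text
time_s: 13.62
position: [0.5211, 0.1494, 0.0451]
tcp_rot: [[0.997, 0.073, 0.0], [0.073, -0.997, 0.0], [0.0, -0.0, -1.0]]
force: [-2.0, -0.2, 5.4]
opening: 0.327
grasp_force: 30.0
```

Request:
move_arm(increments=[{"xyz":[0,0,2],"roll":0,"grip":0},{"xyz":[0,0,0],"roll":0,"grip":0}])

```text
time_s: 13.78
position: [0.5211, 0.1494, 0.0429]
tcp_rot: [[0.997, 0.073, 0.0], [0.073, -0.997, 0.0], [0.0, -0.0, -1.0]]
force: [-1.3, 0.4, 3.4]
opening: 0.333
grasp_force: 30.0
```

```bash
python3 - <<'E'
from h import *
body();print(bot.read_state()["force"])
im,d=bot.capture("top")
im2,d2=bot.capture("side")
cv2.imwrite("pics/s5.png",np.hstack([cv2.resize(im[185:265,235:335,::-1],(400,320),interpolation=cv2.INTER_CUBIC),cv2.resize(im2[110:190,220:320,::-1],(400,320),interpolation=cv2.INTER_CUBIC)]))
E
```

```text
p [521.1 149.4  42.9] op 0.333 f [-1.3  0.4  3.4]
side body z [0.1475 0.1531 0.1567] minus p [0.1047 0.1103 0.1138]
top body z [0.1633 0.1675 0.1737] minus p [0.1205 0.1247 0.1308]
[-1.02586718  0.58426988  4.02018802]
```

View pics/s5.png

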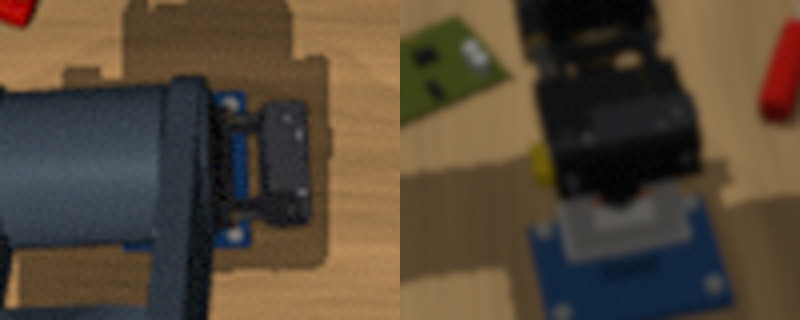

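The body hides the lips, but orange shows low in the slot at about (650,190), so the follower is going down. The first foot has 20 mm of room below, so I'll go a little deeper and watch for the snap.

Request:
move_arm(increments=[{"xyz":[0,0,2],"roll":0,"grip":0},{"xyz":[0,0,0],"roll":0,"grip":0}])

```text
time_s: 14.15
position: [0.5211, 0.1494, 0.041]
tcp_rot: [[0.997, 0.073, 0.0], [0.073, -0.997, 0.0], [0.0, -0.0, -1.0]]
force: [-1.4, -0.2, 6.2]
opening: 0.331
grasp_force: 30.0
```

Request:
move_arm(increments=[{"xyz":[0,0,2],"roll":0,"grip":0},{"xyz":[0,0,0],"roll":0,"grip":0}])

```text
time_s: 14.32
position: [0.5211, 0.1494, 0.039]
tcp_rot: [[0.997, 0.073, 0.0], [0.073, -0.997, 0.0], [0.0, -0.0, -1.0]]
force: [-2.0, 0.0, 6.7]
opening: 0.326
grasp_force: 30.0
```

Request:
move_arm(increments=[{"xyz":[0,0,2],"roll":0,"grip":0},{"xyz":[0,0,0],"roll":0,"grip":0},{"xyz":[0,0,0],"roll":0,"grip":0}])

```text
time_s: 14.57
position: [0.5211, 0.1494, 0.0371]
tcp_rot: [[0.997, 0.073, 0.0], [0.073, -0.997, 0.0], [0.0, -0.0, -1.0]]
force: [-2.0, -0.2, 7.8]
opening: 0.328
grasp_force: 30.0
```

Request:
move_arm(increments=[{"xyz":[0,0,2],"roll":0,"grip":0},{"xyz":[0,0,0],"roll":0,"grip":0},{"xyz":[0,0,0],"roll":0,"grip":0}])

```text
time_s: 14.82
position: [0.5211, 0.1494, 0.0352]
tcp_rot: [[0.997, 0.073, 0.0], [0.073, -0.997, 0.0], [0.0, -0.0, -1.0]]
force: [-1.4, 0.4, 8.1]
opening: 0.335
grasp_force: 30.0
```

Request:
move_arm(increments=[{"xyz":[0,0,2],"roll":0,"grip":0},{"xyz":[0,0,0],"roll":0,"grip":0},{"xyz":[0,0,0],"roll":0,"grip":0}])

```text
time_s: 15.07
position: [0.5211, 0.1494, 0.0332]
tcp_rot: [[0.997, 0.073, 0.0], [0.073, -0.997, 0.0], [0.0, -0.0, -1.0]]
force: [-2.6, -0.6, 7.8]
opening: 0.326
grasp_force: 30.0
```

Request:
move_arm(increments=[{"xyz":[0,0,-4],"roll":0,"grip":0},{"xyz":[0,0,0],"roll":0,"grip":0},{"xyz":[0,0,0],"roll":0,"grip":0}])

```text
time_s: 15.32
position: [0.5212, 0.1494, 0.0373]
tcp_rot: [[0.997, 0.073, 0.0], [0.073, -0.997, 0.0], [0.0, 0.0, -1.0]]
force: [-1.8, 0.5, 7.0]
opening: 0.33
grasp_force: 30.0
```

Request:
move_arm(increments=[{"xyz":[0,0,-3],"roll":0,"grip":0},{"xyz":[0,0,0],"roll":0,"grip":0},{"xyz":[0,0,0],"roll":0,"grip":0}])

```text
time_s: 15.57
position: [0.5212, 0.1494, 0.0403]
tcp_rot: [[0.997, 0.073, 0.0], [0.073, -0.997, 0.0], [0.0, 0.0, -1.0]]
force: [-1.2, -0.1, 8.3]
opening: 0.332
grasp_force: 30.0
```

Request:
move_arm(increments=[{"xyz":[0,0,-2],"roll":0,"grip":0},{"xyz":[0,0,0],"roll":0,"grip":0},{"xyz":[0,0,0],"roll":0,"grip":0}])

```text
time_s: 15.82
position: [0.5211, 0.1494, 0.0416]
tcp_rot: [[0.997, 0.073, 0.0], [0.073, -0.997, 0.0], [0.0, -0.0, -1.0]]
force: [-0.9, -0.1, 3.1]
opening: 0.33
grasp_force: 30.0
```

Request:
move_arm(increments=[{"xyz":[0,0,-1.5],"roll":0,"grip":0},{"xyz":[0,0,0],"roll":0,"grip":0},{"xyz":[0,0,0],"roll":0,"grip":0}])

```text
time_s: 16.07
position: [0.5211, 0.1494, 0.0419]
tcp_rot: [[0.997, 0.073, -0.001], [0.073, -0.997, 0.0], [-0.001, -0.0, -1.0]]
force: [2.5, 0.7, -14.9]
opening: 0.325
grasp_force: 30.0
```

Request:
move_arm(increments=[{"xyz":[0,0,-1.5],"roll":0,"grip":0},{"xyz":[0,0,0],"roll":0,"grip":0},{"xyz":[0,0,0],"roll":0,"grip":0}])

```text
time_s: 16.32
position: [0.521, 0.1494, 0.0421]
tcp_rot: [[0.997, 0.072, -0.001], [0.072, -0.997, 0.0], [-0.001, -0.0, -1.0]]
force: [6.2, 2.1, -26.0]
opening: 0.33
grasp_force: 30.0
```

It is caught: the lips hold it against a 26 N pull, with the foot's top at the lips when p_z = 41.7 mm. I'll ease back down, release and retreat.

Request:
move_arm(increments=[{"xyz":[0,0,3],"roll":0,"grip":0},{"xyz":[0,0,0],"roll":0,"grip":70},{"xyz":[0,0,0],"roll":0,"grip":70},{"xyz":[0,0,0],"roll":0,"grip":70},{"xyz":[0,0,0],"roll":0,"grip":70}])

```text
time_s: 16.73
position: [0.5212, 0.1493, 0.0426]
tcp_rot: [[0.997, 0.073, 0.001], [0.073, -0.997, -0.0], [0.001, 0.0, -1.0]]
force: [-0.0, -0.6, 0.5]
opening: 0.549
grasp_force: 0.0
```

Request:
move_arm(increments=[{"xyz":[0,0,0],"roll":0,"grip":70},{"xyz":[0,0,0],"roll":0,"grip":70},{"xyz":[0,0,0],"roll":0,"grip":70}])

```text
time_s: 16.98
position: [0.5211, 0.1493, 0.042]
tcp_rot: [[0.997, 0.073, 0.0], [0.073, -0.997, -0.0], [0.0, 0.0, -1.0]]
force: [0.6, 0.1, 0.3]
opening: 0.684
grasp_force: 0.0
```

Request:
move_arm(increments=[{"xyz":[0,0,-10],"roll":0,"grip":70},{"xyz":[0,0,-30],"roll":0,"grip":70},{"xyz":[0,0,-30],"roll":0,"grip":70},{"xyz":[0,0,0],"roll":0,"grip":70}])

```text
time_s: 17.32
position: [0.5253, 0.1499, 0.1174]
tcp_rot: [[0.997, 0.073, 0.011], [0.073, -0.997, 0.001], [0.011, -0.0, -1.0]]
force: [1.3, -0.3, 1.3]
opening: 0.698
grasp_force: 0.0
```

```bash
python3 - <<'E'
from h import *
go(.6004,-.165,.075,5.9)
E
```

```text
t 17.32 p [525.3 149.9 117.4] ang 4.18 tool shift mm [ 51.4 319.5  42.9] roll -0.0299
```

Request:
move_arm(increments=[{"xyz":[7,39.9,0],"roll":0,"grip":70},{"xyz":[7,39.9,0],"roll":0,"grip":70},{"xyz":[7,39.9,0],"roll":0,"grip":70},{"xyz":[7,39.9,0],"roll":0,"grip":70},{"xyz":[7,39.9,0],"roll":0,"grip":70}])

```text
time_s: 17.73
position: [0.5705, -0.0487, 0.1122]
tcp_rot: [[0.997, 0.073, 0.0], [0.073, -0.997, -0.0], [0.0, 0.0, -1.0]]
force: [1.5, 0.7, -0.3]
opening: 0.7
grasp_force: 0.0
```

Request:
move_arm(increments=[{"xyz":[7,39.9,0],"roll":0,"grip":70},{"xyz":[7,39.9,0],"roll":0,"grip":70},{"xyz":[7,39.9,0],"roll":0,"grip":70},{"xyz":[0,0,15],"roll":-0.03,"grip":70},{"xyz":[0,0,0],"roll":0,"grip":70}])

```text
time_s: 18.15
position: [0.599, -0.1672, 0.095]
tcp_rot: [[0.995, 0.099, -0.003], [0.099, -0.995, 0.001], [-0.003, -0.002, -1.0]]
force: [-0.5, 1.7, -1.2]
opening: 0.696
grasp_force: 0.0
```

```bash
python3 - <<'E'
from h import *
im,d=bot.capture("top");im2,d2=bot.capture("side")
o=[cv2.resize(im[185:265,235:335,::-1],(400,320),interpolation=cv2.INTER_CUBIC),cv2.resize(im2[100:200,215:340,::-1],(400,320),interpolation=cv2.INTER_CUBIC)]
cv2.imwrite("pics/s6.png",np.hstack(o))
go(.6004,-.165,-.036,5.9)
E
```

```text
t 18.25 p [ 598.6 -164.1   96.1] ang 5.83 tool shift mm [  2.1   1.4 132. ] roll -0.0013
```

View pics/s6.png

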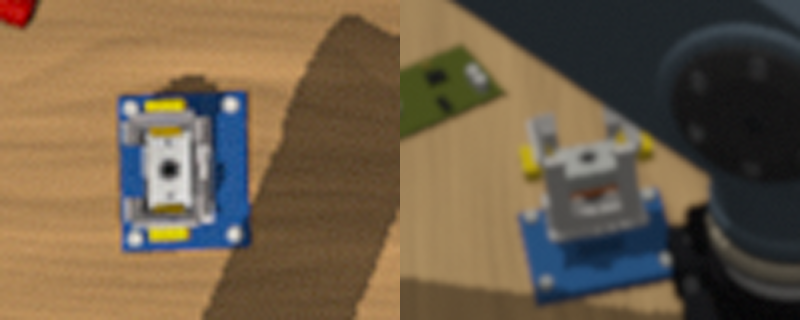

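The first foot lies in the magazine at (168,168), with both yellow lips over its ends. Now the second foot.

Request:
move_arm(increments=[{"xyz":[0,0,40],"roll":0,"grip":70},{"xyz":[0,0,40],"roll":0,"grip":70},{"xyz":[0,0,25],"roll":0,"grip":70},{"xyz":[0,0,10],"roll":0,"grip":70},{"xyz":[0,0,0],"roll":0,"grip":70}])

```text
time_s: 18.67
position: [0.598, -0.1624, -0.0203]
tcp_rot: [[0.995, 0.104, -0.005], [0.104, -0.995, 0.003], [-0.005, -0.003, -1.0]]
force: [0.2, 0.9, 0.2]
opening: 0.699
grasp_force: 0.0
```

Request:
move_arm(increments=[{"xyz":[0,0,0],"roll":0,"grip":70},{"xyz":[0,0,0],"roll":0,"grip":70},{"xyz":[0,0,0],"roll":0,"grip":70}])

```text
time_s: 18.92
position: [0.6019, -0.1654, -0.0159]
tcp_rot: [[0.995, 0.103, 0.004], [0.103, -0.995, -0.002], [0.004, 0.002, -1.0]]
force: [-1.6, -0.3, -0.1]
opening: 0.699
grasp_force: 0.0
```

```bash
python3 - <<'E'
from h import *
go(.6004,-.165,-.0361,5.9)
E
```

```text
t 18.92 p [ 601.9 -165.4  -15.9] ang 5.92 tool shift mm [-1.5 -0.6 20.2] roll 0.0003
```

Request:
move_arm(increments=[{"xyz":[0.2,0.7,10],"roll":0,"grip":70},{"xyz":[0,0,5],"roll":0,"grip":45},{"xyz":[0,0,0],"roll":0,"grip":45},{"xyz":[0,0,0],"roll":0,"grip":45},{"xyz":[0,0,0],"roll":0,"grip":45}])

```text
time_s: 19.33
position: [0.6002, -0.1656, -0.0334]
tcp_rot: [[0.995, 0.102, -0.0], [0.102, -0.995, 0.0], [-0.0, -0.0, -1.0]]
force: [-0.5, 0.1, -0.3]
opening: 0.498
grasp_force: 0.0
```

```bash
python3 - <<'E'
from h import *
go(.6004,-.165,-.0361,5.9)
E
```

```text
t 19.33 p [ 600.2 -165.6  -33.4] ang 5.88 tool shift mm [ 0.2 -0.6  2.7] roll -0.0004
```

Request:
move_arm(increments=[{"xyz":[0,0,2.7],"roll":0,"grip":0},{"xyz":[0,0,0],"roll":0,"grip":0},{"xyz":[0,0,0],"roll":0,"grip":0},{"xyz":[0,0,0],"roll":0,"grip":0},{"xyz":[0,0,0],"roll":0,"grip":0}])

```text
time_s: 19.75
position: [0.6003, -0.1655, -0.036]
tcp_rot: [[0.995, 0.103, -0.0], [0.103, -0.995, 0.0], [-0.0, -0.0, -1.0]]
force: [-0.6, -1.0, -0.6]
opening: 0.328
grasp_force: 30.0
```

Request:
move_arm(increments=[{"xyz":[0,0,0],"roll":0,"grip":0},{"xyz":[0,0,0],"roll":0,"grip":0}])

```text
time_s: 19.92
position: [0.6004, -0.1656, -0.0359]
tcp_rot: [[0.995, 0.103, 0.0], [0.103, -0.995, 0.0], [0.0, -0.0, -1.0]]
force: [0.3, -0.7, 0.3]
opening: 0.329
grasp_force: 30.0
```

Request:
move_arm(increments=[{"xyz":[0,0,-10],"roll":0,"grip":0},{"xyz":[0,0,-25],"roll":0,"grip":0},{"xyz":[0,0,-40],"roll":0,"grip":0},{"xyz":[0,0,-40],"roll":0,"grip":0},{"xyz":[0,0,-40],"roll":0.03,"grip":0}])

```text
time_s: 20.33
position: [0.5998, -0.1653, 0.121]
tcp_rot: [[0.997, 0.072, -0.001], [0.072, -0.997, 0.0], [-0.001, -0.0, -1.0]]
force: [0.3, -0.7, -0.9]
opening: 0.329
grasp_force: 30.0
```

Request:
move_arm(increments=[{"xyz":[0,0,0],"roll":0,"grip":0},{"xyz":[0,0,0],"roll":0,"grip":0},{"xyz":[0,0,0],"roll":0,"grip":0}])

```text
time_s: 20.58
position: [0.5999, -0.1653, 0.1195]
tcp_rot: [[0.997, 0.073, -0.0], [0.073, -0.997, -0.0], [-0.0, 0.0, -1.0]]
force: [0.4, -0.0, -1.5]
opening: 0.331
grasp_force: 30.0
```

```bash
python3 - <<'E'
from h import *
go(.521,.1493,.113,4.2)
E
```

```text
t 20.58 p [ 599.9 -165.3  119.5] ang 4.19 tool shift mm [ -55.7 -319.5    6.5] roll -0.0003
```

Request:
move_arm(increments=[{"xyz":[-7,-39.9,0],"roll":0,"grip":0},{"xyz":[-7,-39.9,0],"roll":0,"grip":0},{"xyz":[-7,-39.9,0],"roll":0,"grip":0},{"xyz":[-7,-39.9,0],"roll":0,"grip":0},{"xyz":[-7,-39.9,0],"roll":0,"grip":0}])

```text
time_s: 21.0
position: [0.5482, 0.0326, 0.1169]
tcp_rot: [[0.997, 0.072, -0.005], [0.072, -0.997, 0.001], [-0.005, -0.001, -1.0]]
force: [1.1, 0.3, -0.8]
opening: 0.331
grasp_force: 30.0
```

Request:
move_arm(increments=[{"xyz":[-7,-39.9,0],"roll":0,"grip":0},{"xyz":[-7,-39.9,0],"roll":0,"grip":0},{"xyz":[-6.7,-30,0],"roll":0,"grip":0},{"xyz":[0,-10,0],"roll":0,"grip":0},{"xyz":[0,0,0],"roll":0,"grip":0}])

```text
time_s: 21.42
position: [0.5192, 0.1511, 0.1174]
tcp_rot: [[0.997, 0.077, -0.004], [0.077, -0.997, -0.0], [-0.004, -0.0, -1.0]]
force: [1.0, -0.5, -0.4]
opening: 0.326
grasp_force: 30.0
```

Request:
move_arm(increments=[{"xyz":[0,0,0],"roll":0,"grip":0},{"xyz":[0,0,0],"roll":0,"grip":0},{"xyz":[0,0,0],"roll":0,"grip":0},{"xyz":[0,0,0],"roll":0,"grip":0}])

```text
time_s: 21.75
position: [0.5221, 0.1473, 0.1189]
tcp_rot: [[0.998, 0.07, -0.0], [0.07, -0.998, -0.0], [-0.0, 0.0, -1.0]]
force: [0.7, 0.3, -0.1]
opening: 0.333
grasp_force: 30.0
```

```bash
python3 - <<'E'
from h import *
go(.521,.1493,.0825,4.2)
E
```

```text
t 21.75 p [522.1 147.3 118.9] ang 4.04 tool shift mm [-1.  -2.1 36.4] roll -0.0028
```

Request:
move_arm(increments=[{"xyz":[0,0,10],"roll":0,"grip":0},{"xyz":[0,0,8],"roll":0,"grip":0},{"xyz":[0,0,0],"roll":0,"grip":0},{"xyz":[0,0,0],"roll":0,"grip":0},{"xyz":[0,0,0],"roll":0,"grip":0}])

```text
time_s: 22.17
position: [0.5215, 0.1487, 0.1007]
tcp_rot: [[0.997, 0.073, -0.001], [0.073, -0.997, -0.0], [-0.001, 0.0, -1.0]]
force: [0.1, 0.1, -0.2]
opening: 0.332
grasp_force: 30.0
```

Request:
move_arm(increments=[{"xyz":[0,0,0],"roll":0,"grip":0},{"xyz":[0,0,0],"roll":0,"grip":0},{"xyz":[0,0,0],"roll":0,"grip":0},{"xyz":[0,0,0],"roll":0,"grip":0},{"xyz":[0,0,0],"roll":0,"grip":0}])

```text
time_s: 22.58
position: [0.5217, 0.1489, 0.1013]
tcp_rot: [[0.997, 0.073, 0.0], [0.073, -0.997, 0.0], [0.0, -0.0, -1.0]]
force: [0.5, -0.0, -1.3]
opening: 0.328
grasp_force: 30.0
```

```bash
python3 - <<'E'
from h import *
go(.521,.1493,.0735,4.2)
E
```

```text
t 22.58 p [521.7 148.9 101.3] ang 4.18 tool shift mm [-0.7 -0.4 27.8] roll -0.0004
```

Request:
move_arm(increments=[{"xyz":[-0.7,-0.5,6],"roll":0,"grip":0},{"xyz":[0,0,6],"roll":0,"grip":0},{"xyz":[0,0,4],"roll":0,"grip":0},{"xyz":[0,0,0],"roll":0,"grip":0},{"xyz":[0,0,0],"roll":0,"grip":0}])

```text
time_s: 23.0
position: [0.5204, 0.1492, 0.0844]
tcp_rot: [[0.997, 0.073, -0.001], [0.073, -0.997, -0.0], [-0.001, 0.0, -1.0]]
force: [0.1, 0.0, -0.3]
opening: 0.327
grasp_force: 30.0
```

Request:
move_arm(increments=[{"xyz":[0,0,3],"roll":0,"grip":0},{"xyz":[0,0,3],"roll":0,"grip":0},{"xyz":[0,0,0],"roll":0,"grip":0},{"xyz":[0,0,0],"roll":0,"grip":0}])

```text
time_s: 23.33
position: [0.5207, 0.1492, 0.0789]
tcp_rot: [[0.997, 0.073, -0.0], [0.073, -0.997, -0.0], [-0.0, -0.0, -1.0]]
force: [0.2, 0.3, -1.0]
opening: 0.328
grasp_force: 30.0
```

Request:
move_arm(increments=[{"xyz":[0,0,3],"roll":0,"grip":0},{"xyz":[0,0,3],"roll":0,"grip":0},{"xyz":[0,0,0],"roll":0,"grip":0},{"xyz":[0,0,0],"roll":0,"grip":0}])

```text
time_s: 23.67
position: [0.5206, 0.1492, 0.0728]
tcp_rot: [[0.997, 0.073, -0.001], [0.073, -0.997, -0.0], [-0.001, 0.0, -1.0]]
force: [0.2, -0.6, -0.6]
opening: 0.33
grasp_force: 30.0
```

Request:
move_arm(increments=[{"xyz":[0,0,3],"roll":0,"grip":0},{"xyz":[0,0,0],"roll":0,"grip":0},{"xyz":[0,0,0],"roll":0,"grip":0}])

```text
time_s: 23.92
position: [0.5207, 0.1493, 0.0699]
tcp_rot: [[0.997, 0.073, -0.0], [0.073, -0.997, -0.0], [-0.0, -0.0, -1.0]]
force: [-0.1, 0.1, -1.2]
opening: 0.329
grasp_force: 30.0
```

Request:
move_arm(increments=[{"xyz":[0,0,3],"roll":0,"grip":0},{"xyz":[0,0,0],"roll":0,"grip":0}])

```text
time_s: 24.08
position: [0.5204, 0.1493, 0.0669]
tcp_rot: [[0.997, 0.073, -0.001], [0.073, -0.997, 0.0], [-0.001, -0.0, -1.0]]
force: [-0.7, 0.3, 0.2]
opening: 0.33
grasp_force: 30.0
```

Request:
move_arm(increments=[{"xyz":[0,0,3],"roll":0,"grip":0},{"xyz":[0,0,0],"roll":0,"grip":0}])

```text
time_s: 24.25
position: [0.5212, 0.1493, 0.0643]
tcp_rot: [[0.997, 0.073, 0.001], [0.073, -0.997, 0.0], [0.001, -0.0, -1.0]]
force: [-1.2, 1.5, 3.1]
opening: 0.328
grasp_force: 30.0
```

Request:
move_arm(increments=[{"xyz":[0,0,3],"roll":0,"grip":0},{"xyz":[0,0,0],"roll":0,"grip":0}])

```text
time_s: 24.42
position: [0.5214, 0.1493, 0.0618]
tcp_rot: [[0.997, 0.073, 0.001], [0.073, -0.997, 0.0], [0.001, -0.0, -1.0]]
force: [-1.7, -0.6, 7.5]
opening: 0.335
grasp_force: 30.0
```

Request:
move_arm(increments=[{"xyz":[0,0,3],"roll":0,"grip":0},{"xyz":[0,0,0],"roll":0,"grip":0}])

```text
time_s: 24.58
position: [0.5218, 0.1494, 0.0587]
tcp_rot: [[0.997, 0.073, 0.002], [0.073, -0.997, 0.0], [0.002, -0.0, -1.0]]
force: [-0.3, -0.1, 3.2]
opening: 0.334
grasp_force: 30.0
```

Request:
move_arm(increments=[{"xyz":[0,0,3],"roll":0,"grip":0},{"xyz":[0,0,0],"roll":0,"grip":0}])

```text
time_s: 24.75
position: [0.5218, 0.1494, 0.0557]
tcp_rot: [[0.997, 0.073, 0.002], [0.073, -0.997, 0.0], [0.002, -0.0, -1.0]]
force: [-0.7, -0.6, 5.0]
opening: 0.333
grasp_force: 30.0
```

Request:
move_arm(increments=[{"xyz":[0,0,3],"roll":0,"grip":0},{"xyz":[0,0,0],"roll":0,"grip":0}])

```text
time_s: 24.92
position: [0.5218, 0.1494, 0.0527]
tcp_rot: [[0.997, 0.073, 0.002], [0.073, -0.997, 0.0], [0.002, -0.0, -1.0]]
force: [0.1, -0.2, 5.3]
opening: 0.333
grasp_force: 30.0
```

Request:
move_arm(increments=[{"xyz":[0,0,3],"roll":0,"grip":0},{"xyz":[0,0,0],"roll":0,"grip":0}])

```text
time_s: 25.08
position: [0.5218, 0.1494, 0.0497]
tcp_rot: [[0.997, 0.073, 0.002], [0.073, -0.997, 0.0], [0.002, -0.0, -1.0]]
force: [-0.1, 0.9, 4.7]
opening: 0.328
grasp_force: 30.0
```

Request:
move_arm(increments=[{"xyz":[0,0,3],"roll":0,"grip":0},{"xyz":[0,0,0],"roll":0,"grip":0}])

```text
time_s: 25.25
position: [0.5218, 0.1494, 0.0468]
tcp_rot: [[0.997, 0.073, 0.002], [0.073, -0.997, 0.0], [0.002, -0.0, -1.0]]
force: [-0.3, -0.6, 5.8]
opening: 0.33
grasp_force: 30.0
```

Request:
move_arm(increments=[{"xyz":[0,0,2],"roll":0,"grip":0},{"xyz":[0,0,0],"roll":0,"grip":0}])

```text
time_s: 25.42
position: [0.5218, 0.1494, 0.0449]
tcp_rot: [[0.997, 0.073, 0.002], [0.073, -0.997, 0.0], [0.002, -0.0, -1.0]]
force: [-1.0, -0.5, 6.3]
opening: 0.332
grasp_force: 30.0
```

Request:
move_arm(increments=[{"xyz":[0,0,2],"roll":0,"grip":0},{"xyz":[0,0,0],"roll":0,"grip":0},{"xyz":[0,0,0],"roll":0,"grip":0}])

```text
time_s: 25.67
position: [0.5218, 0.1494, 0.0426]
tcp_rot: [[0.997, 0.073, 0.002], [0.073, -0.997, 0.0], [0.002, -0.0, -1.0]]
force: [-0.1, 0.8, 5.5]
opening: 0.327
grasp_force: 30.0
```

Request:
move_arm(increments=[{"xyz":[0,0,1],"roll":0,"grip":0},{"xyz":[0,0,0],"roll":0,"grip":0},{"xyz":[0,0,0],"roll":0,"grip":0}])

```text
time_s: 25.92
position: [0.5215, 0.1494, 0.0417]
tcp_rot: [[0.997, 0.073, 0.001], [0.073, -0.997, 0.0], [0.001, -0.0, -1.0]]
force: [-1.6, 0.7, 7.5]
opening: 0.332
grasp_force: 30.0
```

Request:
move_arm(increments=[{"xyz":[0,0,1],"roll":0,"grip":0},{"xyz":[0,0,0],"roll":0,"grip":0},{"xyz":[0,0,0],"roll":0,"grip":0}])

```text
time_s: 26.17
position: [0.5217, 0.1494, 0.0409]
tcp_rot: [[0.997, 0.073, 0.002], [0.073, -0.997, 0.0], [0.002, -0.0, -1.0]]
force: [-1.2, 0.6, 8.6]
opening: 0.327
grasp_force: 30.0
```

Request:
move_arm(increments=[{"xyz":[0,0,0.5],"roll":0,"grip":0},{"xyz":[0,0,0],"roll":0,"grip":0},{"xyz":[0,0,0],"roll":0,"grip":0}])

```text
time_s: 26.42
position: [0.5218, 0.1494, 0.0404]
tcp_rot: [[0.997, 0.073, 0.002], [0.073, -0.997, 0.0], [0.002, -0.0, -1.0]]
force: [-0.5, 0.1, 8.0]
opening: 0.329
grasp_force: 30.0
```

The force stepped up at 41.7 mm, as it did with the first foot. Same pull test.

Request:
move_arm(increments=[{"xyz":[0,0,-1.5],"roll":0,"grip":0},{"xyz":[0,0,0],"roll":0,"grip":0},{"xyz":[0,0,0],"roll":0,"grip":0}])

```text
time_s: 26.67
position: [0.5217, 0.1494, 0.0414]
tcp_rot: [[0.997, 0.073, 0.002], [0.073, -0.997, 0.0], [0.002, -0.0, -1.0]]
force: [0.3, 0.4, 5.1]
opening: 0.328
grasp_force: 30.0
```

Request:
move_arm(increments=[{"xyz":[0,0,-1],"roll":0,"grip":0},{"xyz":[0,0,0],"roll":0,"grip":0},{"xyz":[0,0,0],"roll":0,"grip":0}])

```text
time_s: 26.92
position: [0.5217, 0.1494, 0.0416]
tcp_rot: [[0.997, 0.073, 0.001], [0.073, -0.997, 0.0], [0.001, -0.0, -1.0]]
force: [2.5, 1.0, -3.3]
opening: 0.328
grasp_force: 30.0
```

Caught: it stays at 41.6 mm and the force turns to a pull. I'll ease off, release and retreat.

Request:
move_arm(increments=[{"xyz":[0,0,0.7],"roll":0,"grip":0},{"xyz":[0,0,0],"roll":0,"grip":70},{"xyz":[0,0,0],"roll":0,"grip":70},{"xyz":[0,0,0],"roll":0,"grip":70},{"xyz":[0,0,0],"roll":0,"grip":70}])

```text
time_s: 27.33
position: [0.5199, 0.1491, 0.0412]
tcp_rot: [[0.997, 0.073, -0.002], [0.073, -0.997, -0.0], [-0.002, 0.0, -1.0]]
force: [0.1, 0.4, 0.6]
opening: 0.551
grasp_force: 0.0
```

Request:
move_arm(increments=[{"xyz":[0,0,0],"roll":0,"grip":70},{"xyz":[0,0,0],"roll":0,"grip":70},{"xyz":[0,0,0],"roll":0,"grip":70}])

```text
time_s: 27.58
position: [0.5206, 0.1492, 0.0413]
tcp_rot: [[0.997, 0.073, -0.0], [0.073, -0.997, -0.0], [-0.0, 0.0, -1.0]]
force: [-0.5, -0.9, -0.3]
opening: 0.685
grasp_force: 0.0
```

Request:
move_arm(increments=[{"xyz":[0,0,-10],"roll":0,"grip":70},{"xyz":[0,0,-20],"roll":0,"grip":70},{"xyz":[0,0,-25],"roll":0,"grip":70},{"xyz":[0,0,-25],"roll":0,"grip":70},{"xyz":[0,0,-20],"roll":0,"grip":70}])

```text
time_s: 28.0
position: [0.5213, 0.1493, 0.1437]
tcp_rot: [[0.997, 0.073, 0.002], [0.073, -0.997, 0.0], [0.002, 0.0, -1.0]]
force: [1.1, -0.2, 0.8]
opening: 0.702
grasp_force: 0.0
```

Request:
move_arm(increments=[{"xyz":[5,30,0],"roll":0,"grip":70},{"xyz":[5,35,0],"roll":0,"grip":70},{"xyz":[5,35,0],"roll":0,"grip":70},{"xyz":[5,35,0],"roll":0,"grip":70},{"xyz":[5,35,0],"roll":0,"grip":70}])

```text
time_s: 28.42
position: [0.5583, -0.0199, 0.1424]
tcp_rot: [[0.997, 0.073, 0.001], [0.073, -0.997, -0.0], [0.001, 0.0, -1.0]]
force: [0.5, 0.6, 0.5]
opening: 0.703
grasp_force: 0.0
```

Request:
move_arm(increments=[{"xyz":[5,35,0],"roll":0,"grip":70},{"xyz":[5,35,0],"roll":0,"grip":70},{"xyz":[5,20,0],"roll":0,"grip":70},{"xyz":[0,0,0],"roll":0,"grip":70},{"xyz":[0,0,0],"roll":0,"grip":70}])

```text
time_s: 28.83
position: [0.5797, -0.1083, 0.1418]
tcp_rot: [[0.998, 0.07, 0.0], [0.07, -0.998, 0.0], [0.0, -0.0, -1.0]]
force: [0.1, 0.7, 0.4]
opening: 0.699
grasp_force: 0.0
```

```bash
python3 - <<'E'
from h import *
im,d=bot.capture("top");im2,d2=bot.capture("side")
o=[cv2.resize(im[185:265,235:335,::-1],(400,320),interpolation=cv2.INTER_CUBIC),cv2.resize(im2[100:200,215:340,::-1],(400,320),interpolation=cv2.INTER_CUBIC)]
cv2.imwrite("pics/s7.png",np.hstack(o))
E
```

```text
(no output)
```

View pics/s7.png

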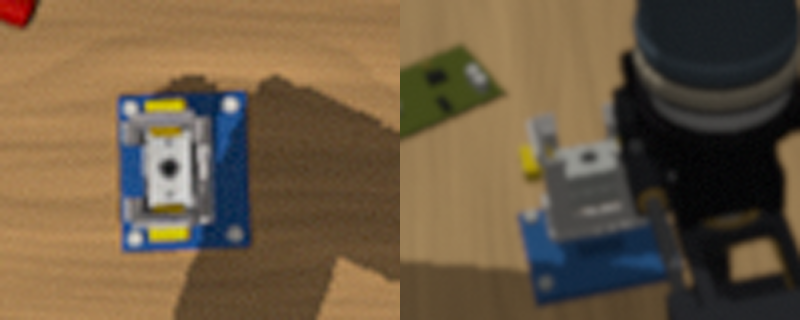

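The upper foot sits at (168,168) under both lips, the follower is gone from the slot view because the stack is full, and the arm is clear.

```bash
python3 -c "
from rig import bot
print(bot.hand_in())"
```

```text
the job is handed in; nothing more can be done
None
```

Both chassis feet are loaded in the magazine, the upper one held under the lips (each foot was pull-tested before release). I handed the job in at about 29 s; the hand-in returned no verdict.

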